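# Line up the terminal blocks and turn the mirror so the camera sees the marker

## Task

Line up the three loose terminal blocks on the dark plate in an even row: one on each scribed lane line, end against the aluminium rail, long side along the line. Then turn the sprung inspection mirror by its grip until the small camera beside it, looking into the mirror, has the round marker disc behind the rail in the middle of its view, and finish while holding the mirror still at that angle (do not let go). Leave the other things on the bench where they are.

Things in the scene. Friction and masses are not known exactly. Their poses are not given: they have to be found in the camera images.
- plate: fixed dark steel plate, 190 x 145 mm, flat on the bench; origin on the bench; it spans x -95..95, y -85..60 mm of its frame, top at z = 6 mm. An aluminium rail along its whole x, on the +y side (robot's left): the face the blocks go against is at y = 40 mm, rail 12 mm wide, top 16 mm above the bench. Three scribed lane lines run along y to the rail, at x = -60, 0 and 60 mm.
- target (a point): the marker: a small upright round white sighting disc with a dark ring, diameter 24 mm, on a stem behind the middle of the rail, facing the plate's -y; this point is the middle of its face, 36 mm above the bench (disc top at 48 mm).
- view (a point): a point on the camera's line of sight after the mirror (nothing solid): 250 mm out from the mirror's pivot axis, 45 mm above the bench, always level. Its x axis points along that line, away from the mirror. It swings about the pivot by twice the mirror's turn. The camera sees the marker when the line, seen from above, passes through it; heights do not matter.
- lens (a point): front of the lens of the small grey box camera fixed on the rig, 45 mm above the bench, 155 mm from the mirror's pivot axis, looking straight at that axis. The camera is 40 mm wide, its top 66 mm above the bench.
- mirror_grip (a point): middle of the upright ribbed aluminium grip bar on top of the mirror, on the mirror's vertical pivot axis, 102 mm above the bench. The bar is 12 mm thick along this frame's x (the way the mirror faces), 36 mm wide along its y, and reaches from 84 to 120 mm above the bench. The mirror below it, in a dark frame 66 mm wide, reaches from 22 to 80 mm.
- mirror (a joint): turn of the mirror about its vertical pivot axis, rad, 0 to 1.45, anticlockwise from above (towards the robot's left) positive. At 0 the mirror faces the lens squarely. A light spring (0.06 N m per rad, 0.01 N m at 0) always turns it back to 0, so it must be held. The line of sight after the mirror points twice this angle away from the direction pivot-to-lens.
- slot_0 (a point): where the centre of a block belongs in the row: lane nearest the robot (plate x = -60 mm), block's end against the rail; 13.5 mm above the bench. Axes are those of the plate.
- block_0_center (a point): centre of a loose off-white two-pole screw terminal block, 12 x 22 x 15 mm (x, y, z), 20 g, standing on the plate near lane 0, 7.5 mm above its underside; its y axis is its long side. The three blocks are alike and may go to any lane.
- slot_1 (a point): where the centre of a block belongs in the row: lane in the middle (plate x = 0), block's end against the rail; 13.5 mm above the bench. Axes are those of the plate.
- block_1_center (a point): centre of a loose off-white two-pole screw terminal block, 12 x 22 x 15 mm (x, y, z), 20 g, standing on the plate near lane 1, 7.5 mm above its underside; its y axis is its long side. The three blocks are alike and may go to any lane.
- slot_2 (a point): where the centre of a block belongs in the row: lane farthest from the robot (plate x = +60 mm), block's end against the rail; 13.5 mm above the bench. Axes are those of the plate.
- block_2_center (a point): centre of a loose off-white two-pole screw terminal block, 12 x 22 x 15 mm (x, y, z), 20 g, standing on the plate near lane 2, 7.5 mm above its underside; its y axis is its long side. The three blocks are alike and may go to any lane.
- solder_spool: bystander to leave alone: solder reel, 58 mm across, 45 mm tall; origin at the centre of its underside
- side_cutters: bystander to leave alone: pliers, 47 x 140 x 14 mm; origin at the centre of its underside
- parts_dish: bystander to leave alone: round steel dish, 68 mm across, 14 mm tall; origin at the centre of its underside
- screwdriver_a: bystander to leave alone: screwdriver, 26 x 160 x 25 mm; origin at the centre of its underside
- multimeter: bystander to leave alone: hand multimeter lying on its back, 142 x 70 x 46 mm; origin at the centre of its underside
- wick_reel: bystander to leave alone: desoldering reel, 43 x 67 x 9 mm; origin at the centre of its underside

How it is judged (in metres and radians):
On the way, in this order (a step that is already met when the one before it is completed fails the run):
1. the three blocks stand in an even row on their lanes against the rail (horizontal distance between any of block_0_center, block_1_center, block_2_center and slot_0 below 0.008 m and horizontal distance between any of block_0_center, block_1_center, block_2_center and slot_1 below 0.008 m and horizontal distance between any of block_0_center, block_1_center, block_2_center and slot_2 below 0.008 m and angle between the y axis of each of block_0_center, block_1_center, block_2_center and the y axis of plate, either way round below 0.17 rad and angle between each of block_0_center, block_1_center, block_2_center's own z axis and vertical below 0.1 rad and z of each of block_0_center, block_1_center, block_2_center in the frame of plate below 0.018 m), for 0.2 s.
2. the fingers hold the mirror so that the camera sees the marker by way of it (y of target in the frame of view between -0.04 and 0.04 m and x of target in the frame of view above 0 m and contact force between the fingers and mirror above 0.3 N and velocity of joint mirror between -0.06 and 0.06 rad/s), for 0.3 s.
At the end, for the whole second after the job is handed in: A block centre within 8 mm of each lane place; blocks upright on the plate, long side within 0.17 rad of the lane lines; the marker within 40 mm to either side of the camera's line of sight after the mirror; the fingers press on the mirror (over 0.3 N) and it is still (below 0.06 rad/s) (all of step 1 and all of step 2); the arm keeps its last pose, push and grip.
It fails at once if one of the other loose things on the bench was shoved more than 30 mm (distance of any of solder_spool, side_cutters, parts_dish, screwdriver_a, multimeter, wick_reel from where it was at the start of the episode above 0.03 m).
It also fails if it takes over 64 s, if anything falls off the work surface, if the arm or the gripper's body presses on something with over 40 N, if the wrist force passes 120 N, or if a joint passes its speed limit or range.

## Robot

A 6-joint arm with a two-finger parallel gripper is mounted at the origin on a cart in front of the work surface, level with it; the furniture and walls round the work are solid. World frame = base frame: x ahead of the robot, y to its left, z up, the work surface at z = 0. Lengths are in mm, angles in degrees, forces in N, time in s.
With the tool pointing down it reaches from about 350 to 850 mm from the base axis. Payload 8.1 kg.
Tool frame: the origin (TCP) lies between the finger pads; the fingertips stand 22 mm ahead of it and the grasp point (between the pads) lies 3 mm ahead of it; z points along the fingers, y is the line along which they close (so a half turn about z gives the same grasp; the last joint's range is limited). The gripper opens to 85 mm and grips with 20 to 120 N. Pads are 22 mm wide; open, the fingers measure 114 mm over their backs; the gripper's body (76 mm by 85 mm) begins 54 mm behind the grasp point. The pads swing forward as they close: fully open they stand 13 mm farther back than shut.
Start: joints at [59.622, 7.471, 85.268, -0, 87.261, -4.893], TCP at [258.146, 541.632, 230.892] pointing down, gripper open.
Joint ranges: [-169.43, 169.43], [-51.17, 129.36], [1.28, 143.12], [-76.62, 256.62], [0, 156.53], [-152.29, 152.29]. Speed limits (degrees/s): [136.94, 136.94, 159.86, 180, 180, 180].

## Interface

Orientations are given as [roll, pitch, yaw] about the fixed x, y, z axes, in that order (R = Rz(yaw) Ry(pitch) Rx(roll)).
In Python, from bench import r, vision gives the robot as it stands.
- The arm moves only by the tool step_arm, never from a script. Its argument "targets" is a list that holds one entry, the list of rows, each a list of 6 numbers: the shift along the world's x, y, z in mm, then the turn, a rotation vector about the world's x, y, z in rad. In form: [[[x, y, z, rx, ry, rz], ...]]. A call has 1 to 12 rows; each row is the pose to reach, as a shift and turn from the pose commanded when the call began; what a row does not reach only later rows make up. A row lasts 1/12 s, in which the tool goes at most 41.7 mm and 7.16 degrees, less where a joint would pass 70% of its speed; a pose out of reach is approached as far as the arm can. A call with a gripper value outside its range is refused whole. "fingers" is the gripper's target within -1 to 1 (shut at 1, half-way at 0, fully open at -1), set as the call begins (left out, the last holds). The fingers move at their own pace and stop on an object; "newtons" is the grip in N (left out, the last holds). Time passes only in rows, so rows that repeat a pose let the fingers close. It gives the time, the measured TCP pose, the force, the opening and the grip force at its end, in the units of the state.
- r.sense(): the state, without advancing time (a new reading comes with each control period).
- vision.snapshot(name): name is "scene" or "top" or "wrist"; returns a dict with "img" (400x640x3 uint8, blue, green, red), "mtx" (3x3 intrinsics, pixels), "D" ([k1, k2, p1, p2, k3] as OpenCV has them; the pictures are not rectified), "eye" and "attitude" of the camera in the world. Camera axes: x right, y up, looking along -z (the intrinsics and any distortion apply to the point x, -y, -z); pixel columns grow to the right and rows downward; lengths in mm; the calibration is good to about 2 mm. A picture is of the moment at which its call begins. There is no depth.
- r.hand_in(): hands the job in; it is judged then, once.
The state is a dict: "time": time; "joint_pos": joint angles; "qd": joint speeds; "joint_efforts": joint torques, N m; "tool_pos": TCP position; "tcp_rot": TCP orientation; "ft_force": force on the tool from outside, world axes, zero at the start; "wrist_torque": the same for the moment, N m; "finger_gap": finger opening in mm; "grip_force": force on a finger pad.
Only numpy, scipy, OpenCV 4.12 (cv2) and the standard library are available. Lean on these libraries where they do the work, as an engineer would, in place of code of your own. Each camera call takes 0.05 s, during which the arm holds its last target. There are 200 camera calls.

## Working session

There is one attempt and no reset: what is moved stays moved. The work goes in short steps, Python scripts to look and compute and a tool call to move; the robot and the scene stay as the last step left them, time stands still between calls to the robot, and variables do not carry over. Pictures are saved under pics/ and viewed, at most 10 in all, crops included, and the job is handed in when it is done.

Besides the shell and the picture viewer there is one more tool, called by a JSON object that holds its "fn" and its "kwargs". step_arm: Moves the arm, as the interface text tells. Its arguments: {"type":"object","properties":{"targets":{"type":"array"},"fingers":{"type":"number"},"newtons":{"type":"number"}},"required":["targets"]}

```bash
mkdir -p pics
cat > h.py <<'E'
import numpy as np, cv2
from bench import r, vision
from scipy.spatial.transform import Rotation as Ro
def snap(n):
    s=vision.snapshot(n); return s
def rot(a):
    a=np.array(a,float)
    return a if a.shape==(3,3) else Ro.from_euler('xyz',a,degrees=True).as_matrix()
def ray(s,px):
    p=cv2.undistortPoints(np.array(px,float).reshape(-1,1,2),np.array(s['mtx'],float),np.array(s['D'],float)).reshape(-1,2)
    d=np.c_[p[:,0],-p[:,1],-np.ones(len(p))]@rot(s['attitude']).T
    return np.array(s['eye'],float),d
def onz(s,px,z):
    e,d=ray(s,px); return e+d*((z-e[2])/d[:,2])[:,None]
def proj(s,P):
    P=(np.array(P,float).reshape(-1,3)-np.array(s['eye']))@rot(s['attitude'])
    P=P*[1,-1,-1]
    return cv2.projectPoints(P,np.zeros(3),np.zeros(3),np.array(s['mtx'],float),np.array(s['D'],float))[0].reshape(-1,2)
E
python3 - <<'E'
from h import *
print(r.sense())
for n in ['scene','top']:
    s=snap(n); print(n,s['eye'],s['attitude'],s['mtx'],s['D']); cv2.imwrite(f'pics/{n}0.png',s['img'])
E
```

```text
{'time': 0.0, 'joint_pos': array([ 5.96220948e+01,  7.51570460e+00,  8.53302459e+01,  9.29273678e-04,
        8.72636099e+01, -4.89310067e+00]), 'qd': array([ 0.0179946 , -0.14715649,  0.01764521,  0.02233791, -0.04957712,
       -0.03160712]), 'joint_efforts': array([-2.92424345e-03, -5.69426250e+01, -5.00522053e+01, -3.36567300e-04,
        1.58741319e-02, -2.13830191e-06]), 'tool_pos': array([257.84821174, 541.137471  , 229.82897777]), 'tcp_rot': array([-1.79890918e+02, -1.02699109e-02,  1.54515140e+02]), 'ft_force': array([-0.42689923,  0.47698831,  0.43358864]), 'wrist_torque': array([ 0.00595021, -0.05014318,  0.03427204]), 'grip_force': 0.0, 'finger_gap': 85.4354330189206}
scene [ -78.89957899 -639.09040514  890.45507405] [ 48.79224632   0.63068628 -44.28703113] [[418.99678597   0.         317.63520225]
 [  0.         418.99678597 192.31826496]
 [  0.           0.           1.        ]] [0.01828387 0.         0.         0.         0.        ]
top [ 420.25739032   17.58925714 1175.25154803] [  5.49120162  -1.36154487 -91.07958303] [[447.77226614   0.         321.38630461]
 [  0.         447.77226614 198.18247534]
 [  0.           0.           1.        ]] [-0.04781383  0.          0.          0.          0.        ]
```

View pics/top0.png

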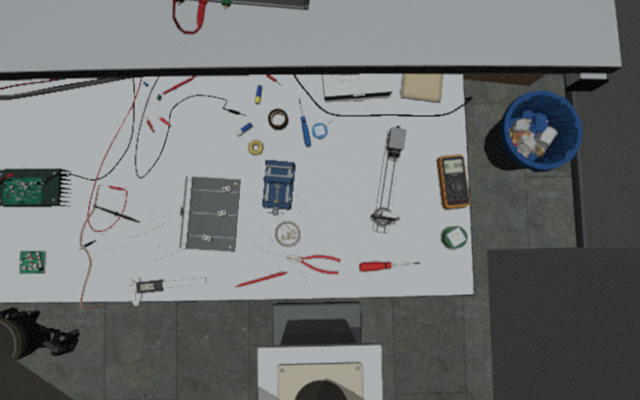

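View pics/scene0.png

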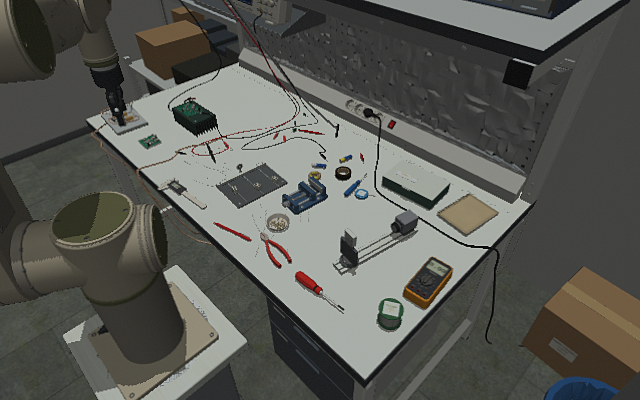

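The top view shows the plate at about px (183–240, 178–250) with its rail on the left. The blocks are near (225,188), (222,213) and (208,237), the mirror near (383,215) and its camera near (397,140). Next I'll get coarse positions.

Run:
```python
from h import *
s=snap('top'); im=s['img']
a=im[165:262,165:255]; b=im[115:245,355:425]
A=cv2.resize(a,None,fx=5,fy=5,interpolation=cv2.INTER_CUBIC)
B=cv2.resize(b,None,fx=4,fy=4,interpolation=cv2.INTER_CUBIC)
H=max(A.shape[0],B.shape[0]); f=lambda X:cv2.copyMakeBorder(X,0,H-X.shape[0],0,0,cv2.BORDER_CONSTANT)
cv2.imwrite('pics/c.png',np.hstack([f(A),f(B)]))
g=im.max(2).astype(int)
m=((g<110)).astype(np.uint8); m[:,:170]=0;m[:,245:]=0;m[:170]=0;m[260:]=0
m=cv2.morphologyEx(m,cv2.MORPH_CLOSE,np.ones((5,5)))
c=max(cv2.findContours(m,0,2)[0],key=cv2.contourArea); q=cv2.minAreaRect(c); bp=cv2.boxPoints(q); print(q,bp)
P=onz(s,bp,6); print(P)
print([np.linalg.norm(P[i]-P[i-1]) for i in range(4)])
for n,p,z in [('blocks',[(226,188),(222,213),(208,237)],21),('grip',[(383,215)],102),('cam',[(397,140)],66),('meter',[(453,181)],40),('spool',[(455,237)],45)]:print(n,onz(s,p,z))
w=snap('wrist'); print(w['eye'],w['attitude'],w['mtx'][0],w['D'])
```

```text
((212.87918090820312, 214.01034545898438), (48.96357345581055, 72.04981994628906), 4.573921203613281) [[185.60254 247.96823]
 [191.34818 176.14786]
 [240.15582 180.05246]
 [234.41019 251.87283]]
[[408.42748032 341.94628556   6.        ]
 [596.00430261 328.54161007   6.        ]
 [583.52807765 200.22735065   6.        ]
 [396.27636117 215.50240929   6.        ]]
[np.float64(127.02638915996761), np.float64(188.05517697144282), np.float64(128.91937542387942), np.float64(187.8737148718361)]
blocks [[561.27937941 234.52122753  21.        ]
 [496.63233951 244.72591906  21.        ]
 [435.62121406 280.53206661  21.        ]]
grip [[ 479.79153668 -157.61359775  102.        ]]
cam [[ 671.48551937 -205.42232611   66.        ]]
meter [[ 567.89660206 -352.74152616   40.        ]]
spool [[ 423.54553605 -349.58502471   45.        ]]
[190.3285222  574.4789556  372.52090779] [-17.19569436   0.06627189  64.53971809] [304.94843924   0.         320.60525633] [-0.03219508  0.          0.          0.          0.        ]
```

View pics/c.png

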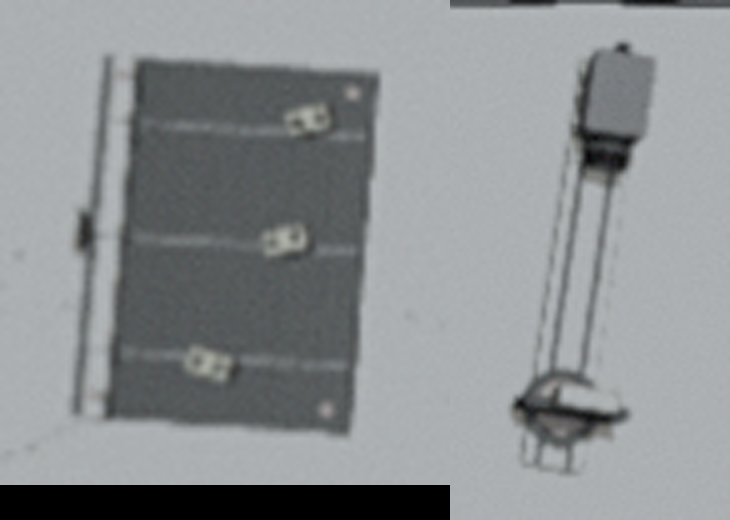

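{"fn": "step_arm", "kwargs": {"targets": [[[237, -351, -90, 0, 0, -1.2], [237, -351, -90, 0, 0, -1.2], [237, -351, -90, 0, 0, -1.2], [237, -351, -90, 0, 0, -1.2], [237, -351, -90, 0, 0, -1.2], [237, -351, -90, 0, 0, -1.2], [237, -351, -90, 0, 0, -1.2], [237, -351, -90, 0, 0, -1.2], [237, -351, -90, 0, 0, -1.2], [237, -351, -90, 0, 0, -1.2], [237, -351, -90, 0, 0, -1.2], [237, -351, -90, 0, 0, -1.2]]], "fingers": 0, "newtons": 20}}

```text
time: 1.2
tool_pos: [496.2, 187.0, 139.5]
tcp_rot: [-179.9, 0.1, 85.5]
ft_force: [-0.2, -0.4, -0.4]
finger_gap: 42.8
grip_force: 0.0
```

{"fn": "step_arm", "kwargs": {"targets": [[[0, 0, 0, 0, 0, 0], [0, 0, 0, 0, 0, 0], [0, 0, 0, 0, 0, 0]]]}}

```text
time: 1.45
tool_pos: [494.7, 191.8, 141.2]
tcp_rot: [180.0, -0.0, 85.9]
ft_force: [-0.2, 0.1, 0.7]
finger_gap: 42.5
grip_force: 0.0
```

Run:
```python
from h import *
x=r.sense(); print(x['tool_pos'],x['tcp_rot'],x['finger_gap'],x['joint_pos'])
s=snap('wrist'); print(s['eye'],s['attitude']);cv2.imwrite('pics/w1.png',s['img'])
```

```text
[494.70334469 191.8318457  141.23192665] [ 1.79986767e+02 -2.64987788e-02  8.58565792e+01] 42.47436820425934 [1.56433274e+01 2.03417435e-01 1.02388842e+02 2.09604517e-02
 7.73863188e+01 1.97821778e+01]
[500.86704162 267.79912781 283.71366231] [-17.19918729   0.03878684  -4.11888171]
```

View pics/w1.png

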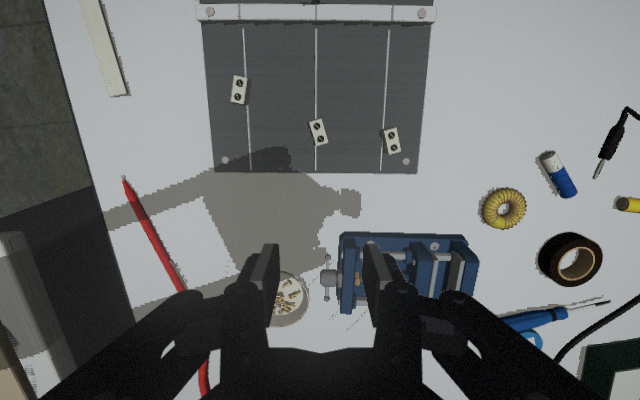

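The wrist view shows the rail at the top (face at row ~22) and lane lines at columns ~244–251, 316 and 389–382. The blocks are at (240,89), (318,132) and (391,140). I'll compute poses from these.

```bash
cat > plate.py <<'E'
from h import *
def blocks(s,z=21,roi=None):
    im=s['img'].astype(int); m=((im.min(2)>120)).astype(np.uint8)*255
    if roi is not None: k=np.zeros_like(m); cv2.fillPoly(k,[np.int32(roi)],255); m&=k
    m=cv2.morphologyEx(m,cv2.MORPH_OPEN,np.ones((5,5)))
    m=cv2.morphologyEx(m,cv2.MORPH_CLOSE,np.ones((7,7)))
    out=[]
    for c in cv2.findContours(m,0,2)[0]:
        if cv2.contourArea(c)<150: continue
        b=cv2.boxPoints(cv2.minAreaRect(c)); P=onz(s,b,z)[:,:2]
        e1=P[1]-P[0]; e2=P[2]-P[1]; l=e1 if np.linalg.norm(e1)>np.linalg.norm(e2) else e2
        if l[1]<0:l=-l
        out.append((np.mean(b,0).round(1),P.mean(0).round(1),sorted([np.linalg.norm(e1).round(1),np.linalg.norm(e2).round(1)]),np.degrees(np.arctan2(l[1],l[0])).round(1)))
    return out
E
python3 - <<'E'
from plate import *
s=snap('wrist')
roi=[(205,26),(430,26),(415,170),(215,170)]
for b in blocks(s,21,roi):print(b)
# refine lane lines: per-row brightest column
g=s['img'].min(2).astype(float)
for a,b in [((244,28),(251,168)),((316,28),(316,168)),((389,28),(382,165))]:
    pts=[]
    for y in range(30,66):
        x=a[0]+(b[0]-a[0])*(y-a[1])/(b[1]-a[1]); X=np.arange(int(x)-5,int(x)+6); w=g[y,X]; w=w-np.median(w); w[w<0]=0
        if w.max()>10: pts.append(((X*w).sum()/w.sum(),y))
    P=onz(s,pts,6)[:,:2]
    vx,vy,x0,y0=cv2.fitLine(P.astype(np.float32),cv2.DIST_HUBER,0,.01,.01).ravel()
    print('lane',len(P),np.degrees(np.arctan2(vy,vx))%180,x0,y0)
# rail face top edge z16: dark->bright boundary
pts=[]
for x in list(range(210,238))+list(range(255,310))+list(range(324,380)):
    col=np.abs(np.diff(g[10:35,x])); pts.append((x,10+np.argmax(col)+1))
P=onz(s,pts,16)[:,:2]
vx,vy,x0,y0=cv2.fitLine(P.astype(np.float32),cv2.DIST_HUBER,0,.01,.01).ravel()
print('rail',np.degrees(np.arctan2(vy,vx)),x0,y0,np.median([p[1] for p in pts]))
print('corners',onz(s,[(200,22),(433,22),(417,172),(216,172)],6))
E
```

```text
lane 36 85.36061 440.09445 318.75302
lane 36 85.73973 500.0994 316.86597
lane 36 85.2869 559.8262 311.48395
rail -4.5827317 494.80463 333.2996 20.0
corners [[406.89623077 341.34092576   6.        ]
 [597.2001974  327.58194864   6.        ]
 [585.92947183 202.80912601   6.        ]
 [399.33465314 216.18211681   6.        ]]
```

Run:
```python
from plate import *
import plate
s=snap('wrist'); im=s['img']
print(im[85:97,230:250].min(2)); 
roi=np.int32([(205,26),(430,26),(415,170),(215,170)])
g=im.min(2); k=np.zeros_like(g); cv2.fillPoly(k,[roi],255)
m=((g>85)&(k>0)).astype(np.uint8)*255
m=cv2.morphologyEx(m,cv2.MORPH_CLOSE,np.ones((5,5)))
m=cv2.morphologyEx(m,cv2.MORPH_OPEN,np.ones((7,7)))
for c in cv2.findContours(m,0,2)[0]:
    b=cv2.boxPoints(cv2.minAreaRect(c)); P=onz(s,b,21)[:,:2]
    print(np.mean(b,0).round(1),P.mean(0).round(1),[np.linalg.norm(P[i]-P[i-1]).round(1) for i in (1,2)],[np.degrees(np.arctan2(*(P[i]-P[i-1])[::-1])).round(1)%180 for i in (1,2)])
```

```text
[[ 78  75 107 164 161 156 135  70  36  58  77  49 106 159 165 153 115  56
   56  58]
 [ 77  78 113 163 159 163 160 144 101  57  59  70 125 163 163 149  88  54
   57  54]
 [ 76  78 109 163 162 164 165 162 155 154 150 155 159 162 164 143  78  55
   57  56]
 [ 77  87 130 163 163 163 163 166 163 165 164 163 163 161 164 137  64  59
   56  57]
 [ 80  97 142 165 164 163 164 161 165 162 161 162 164 163 163 131  54  60
   57  60]
 [ 77  96 144 164 164 165 163 165 163 161 164 162 162 161 159 127  52  59
   55  58]
 [ 80 104 156 164 164 160 162 163 164 162 159 160 162 162 157 122  55  55
   59  59]
 [ 71 105 163 163 164 163 163 160 163 160 161 163 162 165 148 111  55  54
   58  62]
 [ 78 115 166 163 164 150  92  75  98 143 161 166 162 165 142  88  55  55
   55  62]
 [ 76 114 165 161 142  70  77  82  42  67 126 161 158 164 137  77  55  51
   56  65]
 [ 87 120 161 154 112  38  96 122  40  38  61 121 162 161 134  64  55  58
   57  67]
 [ 96 137 162 144  79  34  66  78  36  37  67 127 163 163 128  55  61  59
   59  70]]
[390.5 141. ] [558.2 234.8] [np.float64(14.4), np.float64(20.3)] [np.float64(176.1), np.float64(90.1)]
[318.4 131.7] [497.3 246.9] [np.float64(11.2), np.float64(21.8)] [np.float64(11.8), np.float64(102.8)]
[238.2  88.8] [434.6 286. ] [np.float64(21.4), np.float64(11.9)] [np.float64(73.9), np.float64(168.8)]
```

{"fn": "step_arm", "kwargs": {"targets": [[[-60.5, 92.5, -60, 0, 0, -0.16], [-60.5, 92.5, -60, 0, 0, -0.16], [-60.5, 92.5, -60, 0, 0, -0.16], [-60.5, 92.5, -60, 0, 0, -0.16], [-60.5, 92.5, -85, 0, 0, -0.16], [-60.5, 92.5, -108, 0, 0, -0.16], [-60.5, 92.5, -108, 0, 0, -0.16], [-60.5, 92.5, -108, 0, 0, -0.16]]]}}

```text
time: 2.27
tool_pos: [433.2, 282.9, 32.1]
tcp_rot: [-179.9, 0.1, 76.7]
ft_force: [-0.2, -0.1, -0.3]
finger_gap: 42.6
grip_force: 0.0
```

{"fn": "step_arm", "kwargs": {"targets": [[[0, 0, 0, 0, 0, 0], [0, 0, 0, 0, 0, 0], [0, 0, 0, 0, 0, 0], [0, 0, 0, 0, 0, 0], [0, 0, 0, 0, 0, 0], [0, 0, 0, 0, 0, 0]]], "fingers": 1}}

```text
time: 2.77
tool_pos: [435.0, 283.2, 33.4]
tcp_rot: [180.0, -0.0, 76.6]
ft_force: [0.4, -0.7, -0.3]
finger_gap: 0.2
grip_force: 0.0
```

Run:
```python
from h import *
x=r.sense(); print(x['tool_pos'],x['finger_gap'])
s=snap('wrist'); cv2.imwrite('pics/w2.png',s['img'])
print(proj(s,[(434.6,286,21),(434.6,286,6),(434.4,283,11)]))
```

```text
[434.96171922 283.18783709  33.37151435] 0.2434598716582548
[[317.88155632 243.97699327]
 [318.10346234 233.2065892 ]
 [318.89273307 241.21425958]]
```

View pics/w2.png

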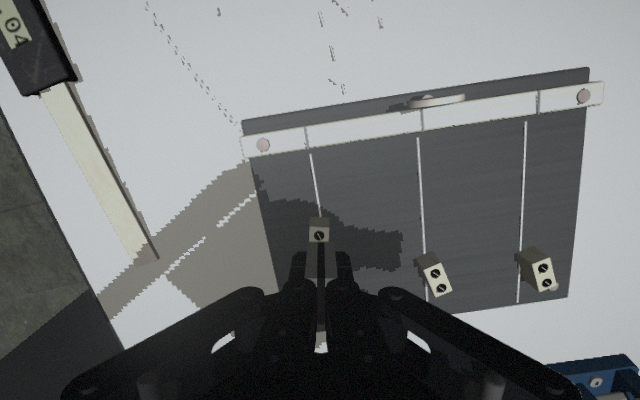

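Run:
```python
from h import *
s=snap('wrist'); x=r.sense()
cv2.imwrite('pics/w3.png',cv2.resize(s['img'][190:370,220:420],None,fx=4,fy=3.3,interpolation=cv2.INTER_CUBIC))
print(onz(s,[(309,227),(329,227),(319,243)],21),onz(s,[(309,216),(329,216)],6))
T=x['tool_pos']; 
for a in(22,12,3,0): print(a,proj(s,[T-[0,0,a], T+[2.5,10.7,-a]]).round(0).tolist())
```

```text
[[432.14733428 297.04801527  21.        ]
 [442.77523209 294.52109363  21.        ]
 [435.22826963 286.47040483  21.        ]] [[431.81789167 298.01495936   6.        ]
 [443.34192397 295.27447538   6.        ]]
22 [[320.0, 241.0], [320.0, 224.0]]
12 [[320.0, 249.0], [319.0, 230.0]]
3 [[319.0, 256.0], [319.0, 237.0]]
0 [[319.0, 259.0], [319.0, 240.0]]
```

View pics/w3.png

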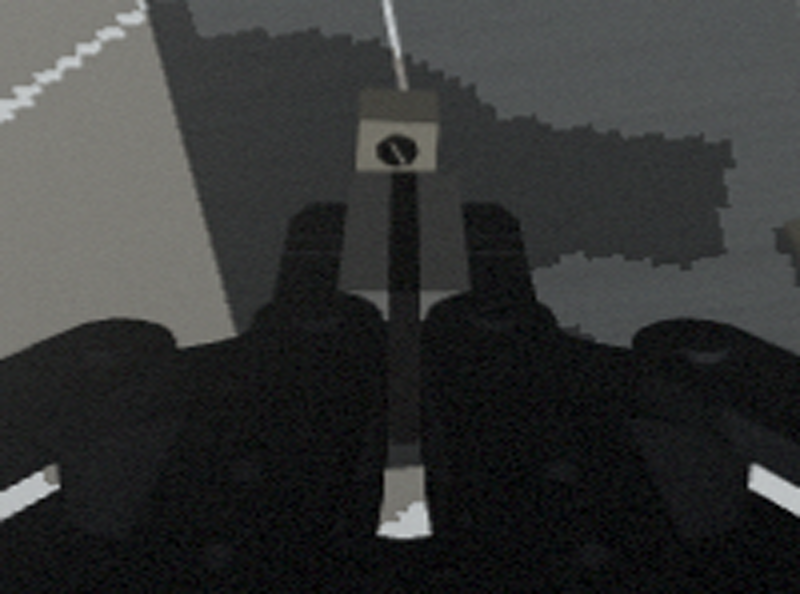

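The pads shut above the block: in the image the tips sit well behind where the nominal 22 mm would put them. I'll open, go 12 mm lower and close again.

{"fn": "step_arm", "kwargs": {"targets": [[[0, 0, 0, 0, 0, 0], [0, 0, 0, 0, 0, 0], [0, 0, 0, 0, 0, 0], [0, 0, -5, 0, 0, 0], [0, 0, -10, 0, 0, 0], [0, 0, -12, 0, 0, 0], [0, 0, -12, 0, 0, 0]]], "fingers": 0}}

```text
time: 3.45
tool_pos: [433.8, 282.7, 19.7]
tcp_rot: [-179.9, 0.1, 76.6]
ft_force: [0.4, 0.1, -0.3]
finger_gap: 43.1
grip_force: 0.0
```

{"fn": "step_arm", "kwargs": {"targets": [[[0, 0, 0, 0, 0, 0], [0, 0, 0, 0, 0, 0], [0, 0, 0, 0, 0, 0], [0, 0, 0, 0, 0, 0], [0, 0, 0, 0, 0, 0], [0, 0, 0, 0, 0, 0]]], "fingers": 1}}

```text
time: 3.95
tool_pos: [434.7, 283.2, 21.0]
tcp_rot: [180.0, -0.0, 76.6]
ft_force: [-0.5, -0.8, -0.2]
finger_gap: -0.1
grip_force: 0.0
```

{"fn": "step_arm", "kwargs": {"targets": [[[0, 0, 0, 0, 0, 0], [0, 0, 0, 0, 0, 0], [0, 0, 0, 0, 0, 0], [0, 0, -5, 0, 0, 0], [0, 0, -10, 0, 0, 0], [0, 0, -13, 0, 0, 0], [0, 0, -13, 0, 0, 0]]], "fingers": 0}}

```text
time: 4.53
tool_pos: [433.7, 282.6, 6.5]
tcp_rot: [-179.9, 0.1, 76.6]
ft_force: [0.3, -0.0, 0.0]
finger_gap: 42.4
grip_force: 0.0
```

{"fn": "step_arm", "kwargs": {"targets": [[[0, 0, 0, 0, 0, 0], [0, 0, 0, 0, 0, 0], [0, 0, 0, 0, 0, 0], [0, 0, 0, 0, 0, 0], [0, 0, 0, 0, 0, 0], [0, 0, 0, 0, 0, 0]]], "fingers": 1}}

```text
time: 5.03
tool_pos: [434.8, 283.2, 8.1]
tcp_rot: [180.0, -0.0, 76.6]
ft_force: [0.1, 0.0, 0.3]
finger_gap: 10.8
grip_force: 24.1
```

{"fn": "step_arm", "kwargs": {"targets": [[[0, 0, 3, 0, 0, 0], [3, 15, 3, 0, 0, 0.08], [5, 30, 3, 0, 0, 0.155], [6, 39, 3, 0, 0, 0.155], [6, 42, 1, 0, 0, 0.155], [6, 42.5, 0, 0, 0, 0.155], [6, 42.5, 0, 0, 0, 0.155], [6, 42.5, 0, 0, 0, 0.155]]]}}

```text
time: 5.7
tool_pos: [440.8, 324.5, 8.0]
tcp_rot: [-180.0, 0.1, 85.3]
ft_force: [0.0, -6.3, 4.6]
finger_gap: 11.2
grip_force: 24.5
```

{"fn": "step_arm", "kwargs": {"targets": [[[0, 0, 0, 0, 0, 0], [0, 0, 0, 0, 0, 0], [0, 0, 0, 0, 0, 0], [0, 0, 0, 0, 0, 0], [0, 0, 30, 0, 0, 0], [0, -25, 45, 0, 0, 0], [0, -65, 45, 0, 0, 0], [0, -65, 45, 0, 0, 0], [0, -65, 45, 0, 0, 0]]], "fingers": 0}}

```text
time: 6.45
tool_pos: [440.8, 259.3, 53.1]
tcp_rot: [180.0, -0.0, 85.3]
ft_force: [0.2, 0.6, 1.0]
finger_gap: 42.8
grip_force: 0.0
```

```bash
cat >> plate.py <<'E'
def find(s):
    c=np.array([500.5,322.4]);u=np.array([.9969,-.0785]);v=np.array([.0785,.9969])
    q=[np.r_[c+a*u+b*v,6] for a,b in [(-94,10.5),(94,10.5),(94,-113),(-94,-113)]]
    roi=np.int32(proj(s,q)); g=s['img'].min(2); k=np.zeros_like(g); cv2.fillPoly(k,[roi],255)
    m=((g>95)&(k>0)).astype(np.uint8)*255
    m=cv2.morphologyEx(m,cv2.MORPH_CLOSE,np.ones((5,5))); m=cv2.morphologyEx(m,cv2.MORPH_OPEN,np.ones((9,9)))
    for t in cv2.findContours(m,0,2)[0]:
        b=cv2.boxPoints(cv2.minAreaRect(t)); P=onz(s,b,21)[:,:2]; d=P.mean(0)-c
        print(P.mean(0).round(1),'uv',(d@u).round(1),(d@v).round(1),[np.linalg.norm(P[i]-P[i-1]).round(1) for i in (1,2)],[np.degrees(np.arctan2(*(P[i]-P[i-1])[::-1])).round(1)%180 for i in (1,2)])
E
python3 - <<'E'
from plate import *
x=r.sense(); print(x['tool_pos'],x['tcp_rot'])
s=snap('wrist'); find(s); cv2.imwrite('pics/w4.png',s['img'])
E
```

```text
[440.76174356 259.28954432  53.07229671] [ 1.79988325e+02 -6.32537366e-03  8.53105472e+01]
[559.6 235.1] uv 65.8 -82.4 [np.float64(11.7), np.float64(21.9)] [np.float64(175.0), np.float64(96.6)]
[497.5 247.5] uv 2.8 -74.9 [np.float64(12.0), np.float64(21.3)] [np.float64(179.7), np.float64(94.7)]
[440.7 324.9] uv -59.8 -2.2 [np.float64(60.2), np.float64(25.7)] [np.float64(175.3), np.float64(87.7)]
```

View pics/w4.png

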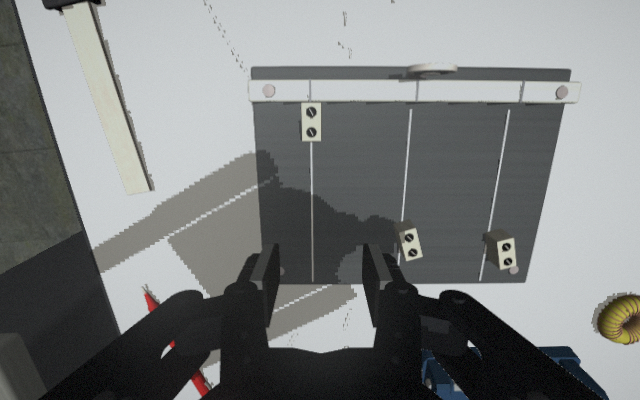

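Block 0 is seated at (311,121), on its lane line and against the rail. Next is block 1.

{"fn": "step_arm", "kwargs": {"targets": [[[57, -15, 0, 0, 0, 0.22], [57, -15, 0, 0, 0, 0.22], [57, -15, -15, 0, 0, 0.22], [57, -15, -45, 0, 0, 0.22], [57, -15, -45, 0, 0, 0.22], [57, -15, -45, 0, 0, 0.22]]]}}

```text
time: 7.0
tool_pos: [496.5, 246.1, 6.5]
tcp_rot: [-179.8, 0.0, 98.1]
ft_force: [-0.0, -0.7, 0.9]
finger_gap: 42.4
grip_force: 0.0
```

{"fn": "step_arm", "kwargs": {"targets": [[[0, 0, 0, 0, 0, 0], [0, 0, 0, 0, 0, 0], [0, 0, 0, 0, 0, 0], [0, 0, 0, 0, 0, 0], [0, 0, 0, 0, 0, 0], [0, 0, 0, 0, 0, 0]]], "fingers": 1}}

```text
time: 7.5
tool_pos: [497.9, 246.0, 8.6]
tcp_rot: [180.0, -0.0, 98.1]
ft_force: [-0.9, 0.9, 4.9]
finger_gap: 11.4
grip_force: 24.5
```

{"fn": "step_arm", "kwargs": {"targets": [[[0, 0, 3, 0, 0, 0], [1, 20, 3, 0, 0, -0.11], [2, 45, 3, 0, 0, -0.22], [2.5, 65, 3, 0, 0, -0.22], [2.5, 72, 1, 0, 0, -0.22], [2.5, 74.5, -0.5, 0, 0, -0.22], [2.5, 74.5, -0.5, 0, 0, -0.22], [2.5, 74.5, -0.5, 0, 0, -0.22]]]}}

```text
time: 8.17
tool_pos: [500.6, 320.8, 8.6]
tcp_rot: [180.0, -0.1, 85.5]
ft_force: [-3.1, 3.7, 7.7]
finger_gap: 11.2
grip_force: 25.0
```

{"fn": "step_arm", "kwargs": {"targets": [[[0, 0, 0, 0, 0, 0], [0, 0, 0, 0, 0, 0], [0, 0, 0, 0, 0, 0], [0, 0, 0, 0, 0, 0], [0, 0, 30, 0, 0, 0], [20, -35, 45, 0, 0, 0.1], [59, -75, 45, 0, 0, 0.22], [59, -75, 45, 0, 0, 0.22], [59, -75, 45, 0, 0, 0.22]]], "fingers": 0}}

```text
time: 8.92
tool_pos: [561.9, 242.0, 53.0]
tcp_rot: [179.9, 0.0, 97.8]
ft_force: [-0.2, 0.3, 0.3]
finger_gap: 42.4
grip_force: 0.0
```

Run:
```python
from plate import *
x=r.sense(); print(x['tool_pos'],x['tcp_rot'])
s=snap('wrist'); find(s); cv2.imwrite('pics/w5.png',s['img'])
```

```text
[561.94171295 241.95200529  52.95230009] [1.79887130e+02 4.76471557e-02 9.78298334e+01]
[558.3 236.2] uv 64.4 -81.4 [np.float64(10.6), np.float64(6.2)] [np.float64(7.8), np.float64(97.9)]
[586.3 309.4] uv 86.6 -6.3 [np.float64(31.4), np.float64(12.7)] [np.float64(98.8), np.float64(6.7)]
[500.9 321.2] uv 0.5 -1.2 [np.float64(21.0), np.float64(11.6)] [np.float64(85.9), np.float64(1.5)]
[441.5 326.7] uv -59.2 -0.4 [np.float64(11.3), np.float64(20.6)] [np.float64(6.6), np.float64(88.3)]
```

View pics/w5.png

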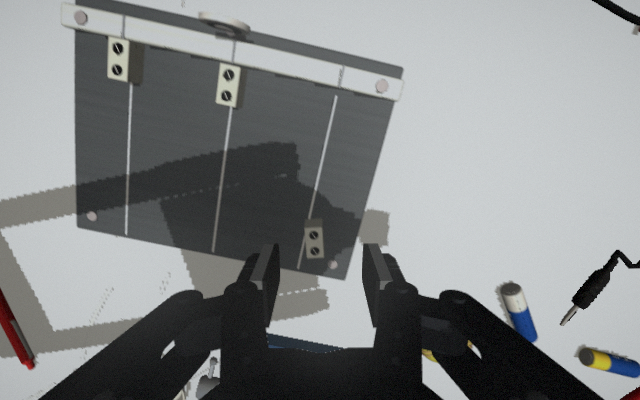

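Blocks 0 and 1 are seated at (118,58) and (228,84). Block 2, at (314,240), is lined up with the tool. I'll grasp it next.

{"fn": "step_arm", "kwargs": {"targets": [[[-2.5, -9, 0, 0, 0, 0], [-2.5, -9, -15, 0, 0, 0], [-2.5, -9, -45, 0, 0, 0], [-2.5, -9, -45, 0, 0, 0], [-2.5, -9, -45, 0, 0, 0]]]}}

```text
time: 9.38
tool_pos: [554.5, 236.3, 5.9]
tcp_rot: [-179.8, 0.0, 98.1]
ft_force: [0.0, 0.5, 0.3]
finger_gap: 42.7
grip_force: 0.0
```

{"fn": "step_arm", "kwargs": {"targets": [[[0, 0, 0, 0, 0, 0], [0, 0, 0, 0, 0, 0], [0, 0, 0, 0, 0, 0], [0, 0, 0, 0, 0, 0], [0, 0, 0, 0, 0, 0], [0, 0, 0, 0, 0, 0]]], "fingers": 1}}

```text
time: 9.88
tool_pos: [556.6, 236.2, 7.6]
tcp_rot: [180.0, -0.0, 98.1]
ft_force: [-0.4, -0.5, 1.6]
finger_gap: 11.5
grip_force: 24.2
```

{"fn": "step_arm", "kwargs": {"targets": [[[0, 0, 3, 0, 0, 0], [1, 20, 3, 0, 0, -0.11], [2, 45, 3, 0, 0, -0.22], [3.5, 70, 3, 0, 0, -0.22], [3.5, 78, 1, 0, 0, -0.22], [3.5, 81, 0, 0, 0, -0.22], [3.5, 81, 0, 0, 0, -0.22], [3.5, 81, 0, 0, 0, -0.22]]]}}

```text
time: 10.55
tool_pos: [560.4, 316.6, 7.6]
tcp_rot: [180.0, 0.0, 85.5]
ft_force: [0.5, -2.0, 2.7]
finger_gap: 11.2
grip_force: 25.0
```

{"fn": "step_arm", "kwargs": {"targets": [[[0, 0, 0, 0, 0, 0], [0, 0, 0, 0, 0, 0], [0, 0, 0, 0, 0, 0], [0, 0, 0, 0, 0, 0], [0, 0, 30, 0, 0, 0], [-10, -35, 60, 0, 0, 0], [-40, -75, 100, 0, 0, 0], [-60, -110, 130, 0, 0, 0], [-60, -110, 130, 0, 0, 0], [-60, -110, 130, 0, 0, 0]]], "fingers": 0}}

```text
time: 11.38
tool_pos: [501.3, 204.9, 143.1]
tcp_rot: [179.6, -0.1, 85.4]
ft_force: [0.5, -0.0, 0.7]
finger_gap: 42.7
grip_force: 0.0
```

Run:
```python
from plate import *
x=r.sense(); print(x['tool_pos'],x['tcp_rot'])
s=snap('wrist'); find(s); cv2.imwrite('pics/w6.png',s['img'])
# marker disc top (z~48)
```

```text
[501.26022704 204.85717041 143.06919307] [ 1.79602368e+02 -9.66461204e-02  8.53876519e+01]
[441.4 323.3] uv -59.0 -3.7 [np.float64(10.4), np.float64(13.4)] [np.float64(175.0), np.float64(81.4)]
[560.7 315.1] uv 60.6 -2.5 [np.float64(11.1), np.float64(20.8)] [np.float64(175.8), np.float64(88.8)]
[501.4 320.5] uv 1.0 -1.9 [np.float64(10.3), np.float64(19.2)] [np.float64(175.4), np.float64(85.1)]
```

View pics/w6.png

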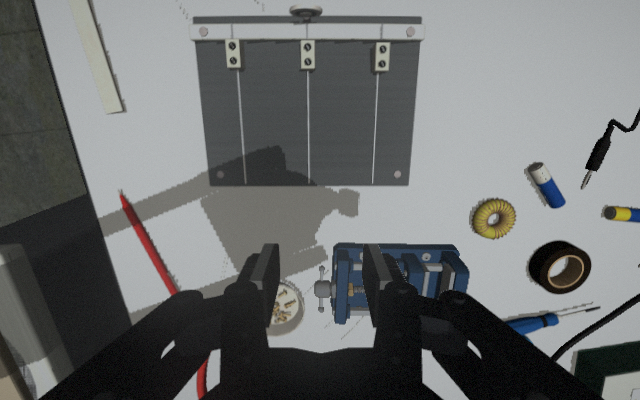

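All three blocks are on their lanes at the rail: (233,54), (307,54) and (382,57). The marker disc is at (307,12). Next I'll look at the mirror rig from above.

{"fn": "step_arm", "kwargs": {"targets": [[[5, -30, 30, 0, 0, -0.1], [30, -445, 57, 0, 0, -0.17], [30, -445, 57, 0, 0, -0.17], [30, -445, 57, 0, 0, -0.17], [30, -445, 57, 0, 0, -0.17], [30, -445, 57, 0, 0, -0.17], [30, -445, 57, 0, 0, -0.17], [30, -445, 57, 0, 0, -0.17], [30, -445, 57, 0, 0, -0.17], [30, -445, 57, 0, 0, -0.17], [30, -445, 57, 0, 0, -0.17], [30, -445, 57, 0, 0, -0.17]]]}}

```text
time: 12.43
tool_pos: [530.3, -244.5, 193.7]
tcp_rot: [179.9, 0.1, 75.5]
ft_force: [0.1, 0.5, 0.0]
finger_gap: 42.5
grip_force: 0.0
```

{"fn": "step_arm", "kwargs": {"targets": [[[0, 0, 0, 0, 0, 0], [0, 0, 0, 0, 0, 0], [0, 0, 0, 0, 0, 0]]]}}

```text
time: 12.68
tool_pos: [530.4, -236.4, 193.5]
tcp_rot: [-179.9, -0.1, 75.8]
ft_force: [-0.3, -0.1, 0.2]
finger_gap: 42.5
grip_force: 0.0
```

Run:
```python
from plate import *
x=r.sense(); print(x['tool_pos'],x['tcp_rot'])
s=snap('wrist'); cv2.imwrite('pics/w7.png',s['img'])
print(proj(s,[(480,-158,120),(671,-205,66)]))
```

```text
[ 530.35974755 -236.42112444  193.50801886] [-1.79936842e+02 -5.13297875e-02  7.58053221e+01]
[[222.01498801 125.04321855]
 [469.2067004  120.2871182 ]]
```

View pics/w7.png

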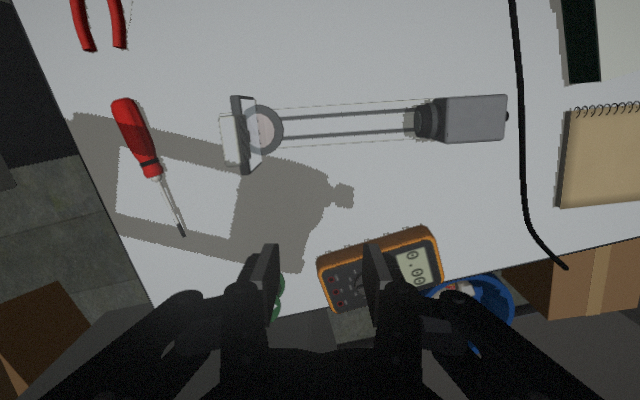

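The wrist view shows the box camera top at about (443–507, 94–142), the lens at ~(425,119), and the mirror frame's dark edge from (238,97) to (246,173) with the light grip bar beside it. I've used all 10 picture views, so the rest is numeric.

Run:
```python
from plate import *
s=snap('wrist'); im=s['img']; g=im.mean(2).astype(int)
np.savez('/tmp/w7.npz',img=im,mtx=s['mtx'],D=s['D'],eye=s['eye'],attitude=s['attitude'])
print('cols',list(range(212,262,2)))
for y in range(90,182,3): print(y,' '.join('%3d'%g[y,x] for x in range(212,262,2)))
# camera box
m=((g>75)&(g<150)&(im.max(2).astype(int)-im.min(2)<25)).astype(np.uint8)*255; m[:,:425]=0;m[:,515:]=0;m[:80]=0;m[160:]=0
m=cv2.morphologyEx(m,cv2.MORPH_OPEN,np.ones((7,7)))
c=max(cv2.findContours(m,0,2)[0],key=cv2.contourArea); q=cv2.minAreaRect(c); b=cv2.boxPoints(q)
P=onz(s,b,66)[:,:2]; print(b.round(1).tolist(),P.round(1).tolist(),[np.linalg.norm(P[i]-P[i-1]).round(1) for i in (1,2)],[np.degrees(np.arctan2(*(P[i]-P[i-1])[::-1])).round(1) for i in (1,2)])
t=snap('top'); print('marker check', onz(s,[(236,97),(247,173)],80))
```

```text
cols [212, 214, 216, 218, 220, 222, 224, 226, 228, 230, 232, 234, 236, 238, 240, 242, 244, 246, 248, 250, 252, 254, 256, 258, 260]
90 166 165 170 168 167 168 169 169 168 168 167 171 169 168 164 167 165 168 166 168 166 168 168 169 168
93 168 168 167 167 168 166 168 166 168 168 169 170 168 169 169 164 166 168 170 169 165 168 168 167 168
96 166 167 166 167 169 168 167 169 168 109  81  77  79  65  52  54  74 115 132 167 166 167 168 168 166
99 169 168 166 169 168 166 168 166 169 104  82  78  85  73  95 132 135  96  85  76  69 109 166 166 169
102 169 169 166 168 166 169 167 168 166 114  82  83  84  76  77 170 169 168 170 169 168 155 147 169 168
105 169 168 168 166 168 167 166 169 168 148  81  81  82  80  60 167 169 169 171 170 164 134  71  81  88
108 167 168 167 169 166 169 169 169 168 158  74  80  81  83  60 140 169 164 124 119 118 113  68  88  89
111 170 167 169 167 166 165 168 167 167 166  89  78  82  83  65 129 142 118 116 117 116 115  91  90  86
114 169 166 168 166 166 167 169 168 166 162  91  77  79  83  72  71 107 115 120 118 124 155 152 149 146
117 168 165 167 158 149 156 155 159 1
[... 1950 characters left out ...]
 168 167 168 167 169 168 167 169 168 169 152 145 115  56  54  58  65  89 109 109 108 106 107
177 169 169 167 167 168 169 168 168 167 168 169 166 168 170 152 110 110 109 107 108 110 107 108 109 105
180 168 167 171 168 168 170 168 168 168 166 168 168 167 169 129 107 108 104 106 110 108 106 106 106 107
[[442.79998779296875, 96.5999984741211], [505.8999938964844, 93.5999984741211], [508.20001220703125, 141.39999389648438], [445.0, 144.39999389648438]] [[651.4, -179.9], [704.5, -190.2], [703.3, -231.4], [647.9, -220.5]] [np.float64(54.1), np.float64(41.2)] [np.float64(-11.0), np.float64(-91.7)]
marker check [[ 485.24345949 -139.02964581   80.        ]
 [ 474.53814888 -200.41664379   80.        ]]
```

{"fn": "step_arm", "kwargs": {"targets": [[[-50, 8, 0, 0, 0, 0], [-50, 8, 0, 0, 0, 0], [-50, 8, 0, 0, 0, 0], [-50, 8, 0, 0, 0, 0]]]}}

```text
time: 13.17
tool_pos: [480.5, -229.4, 195.1]
tcp_rot: [179.9, 0.0, 75.8]
ft_force: [0.6, -1.0, 0.9]
finger_gap: 42.8
grip_force: 0.0
```

Run:
```python
from plate import *
s=snap('wrist'); im=s['img']; g=im.mean(2).astype(int); print(s['eye'],s['attitude'])
p=proj(s,[(480,-168,120),(480,-168,80),(680,-206,66)]); print(p.round(0).tolist())
cx,cy=p[1].astype(int)
C=range(cx-36,cx+40,3); print('cols',cx-36)
for y in range(cy-48,cy+52,4): print(y,' '.join('%3d'%g[y,x] for x in C))
m=((g>75)&(g<150)&(im.max(2).astype(int)-im.min(2)<25)).astype(np.uint8)*255; bx,by=p[2].astype(int)
k=np.zeros_like(m); k[max(by-45,0):by+45,bx-60:bx+50]=255; m&=k
m=cv2.morphologyEx(m,cv2.MORPH_OPEN,np.ones((7,7)))
c=max(cv2.findContours(m,0,2)[0],key=cv2.contourArea); b=cv2.boxPoints(cv2.minAreaRect(c))
P=onz(s,b,66)[:,:2]; print(b.round(1).tolist(),P.round(1).tolist(),[np.linalg.norm(P[i]-P[i-1]).round(1) for i in (1,2)],[np.degrees(np.arctan2(*(P[i]-P[i-1])[::-1])).round(1) for i in (1,2)])
```

```text
[ 499.61822112 -155.40607433  337.52818076] [-17.25608003  -0.04379609 -14.21182793]
[[298.0, 131.0], [301.0, 127.0], [535.0, 113.0]]
cols 265
78 172 170 172 171 172 172 173 173 172 171 172 173 171 173 172 171 170 171 174 176 175 172 171 172 171 171
82 170 174 172 172 173 172 172 174 174 174 171 173 170 170 172 171 172 174 175 173 173 176 174 171 174 172
86 174 172 173 172 176 172 171 172 174 173 172 172 172 172 173 173 172 172 173 170 175 174 172 172 172 171
90 172 170 171 172 172 173 173 171 171  89  88  89  58 165 171 172 175 175 174 171 172 171 173 172 172 173
94 174 174 172 172 172 174 172 173 172  94  86  89  79 173 172 171 171 175 171 174 174 172 171 173 174 174
98 174 171 172 173 173 174 171 173 175  97  89  84  76 164 157 158 173 175 173 175 172 175 171 170 174 173
102 170 173 173 172 171 175 172 170 172  97  89  87  72 126  96  91  94  89 138 170 161 162 167 168 163 146
106 169 170 164 161 166 166 149 146 100  65  88  88  78 125  91  88  93  90  95  92 162 171 176 173 173 174
110 172 175 171 172 171 171 171  96  88 168 171 175 173 175  78 157 161 112  90  89  90 159 157 156
[... 1329 characters left out ...]
111 111 111 112 109 140  74  84  84 120 174 173 173 174 175 174 174 173 175 174 172
166 110 111 112 111 110 110 111 114 109 111 112  79  82  82  81 171 173 172 173 174 173 173 174 173 172 173
170 111 110 110 109 110 111 114 110 110 113 108 110 112 109 111 111 111 138 174 171 173 173 174 174 171 172
174 112 110 109 107 112 111 109 111 111 109 109 110 110 112 114 112 109 112 111 112 139 174 173 173 174 174
[[499.1000061035156, 90.0999984741211], [561.9000244140625, 87.5], [563.9000244140625, 134.8000030517578], [501.1000061035156, 137.39999389648438]] [[650.4, -179.7], [704.3, -190.2], [704.9, -231.6], [648.7, -220.3]] [np.float64(55.0), np.float64(41.4)] [np.float64(-11.1), np.float64(-89.1)]
```

{"fn": "step_arm", "kwargs": {"targets": [[[0, 60, 0, 0, 0, 0.065], [0, 60, 0, 0, 0, 0.065], [0, 60, 0, 0, 0, 0.065], [0, 60, 0, 0, 0, 0.065], [0, 60, -35, 0, 0, 0.065], [0, 60, -60, 0, 0, 0.065], [0, 60, -60, 0, 0, 0.065], [0, 60, -60, 0, 0, 0.065]]]}}

```text
time: 13.88
tool_pos: [479.5, -170.1, 133.7]
tcp_rot: [-179.8, -0.0, 79.4]
ft_force: [0.7, -0.9, 0.6]
finger_gap: 42.7
grip_force: 0.0
```

Run:
```python
from plate import *
x=r.sense(); print(x['tool_pos'],x['tcp_rot'])
s=snap('wrist'); g=s['img'].mean(2).astype(int); T=x['tool_pos']
print(proj(s,[(480.3,-169.4,120),T+[0,0,3]]).round(0).tolist())
for y in range(190,330,6): print(y,' '.join('%3d'%v for v in g[y,240:400:6]))
t=snap('top'); print(onz(t,[(184,211)],42))
```

```text
[ 479.47724594 -170.10843232  133.65125948] [-1.79845082e+02 -2.52695673e-02  7.94274618e+01]
[[321.0, 246.0], [320.0, 262.0]]
190  95  96  96  97  94  98  97  99 101  68  48  79  62  51  80  76  80  74  67 155 151 154 155 152 155 154 155
196  95  95  98  96  94  96  98 102  97  55  46  77  56  47  76  74  78 107  58 101 140 152 154 155 152 155 153
202  98  93  98  97  94  95  94  81  83  75  46  76  62  59  59  56  76  57  49  83  78  79 116 113 114 115 115
208  95  96  95  95  94  96  99  95  98  97  47  56  53  59  59  57  76  48  87  96  99  98 153 155 154 153 154
214  98  95  94  97  92  94  97  91  91  91  88  45  43  60  61  59  50  70  91  92  94 121 145 143 147 146 147
220  95  96  94  96  92  94  93  95  94  94  94  94  59  96  98  95 142 152 101 109  99 151 155 155 154 157 150
226  93  93  93  94  95  95  94  93  94  94  96  95  66  97  97  95 152 151 148 152 153 152 154 152 153 154 154
232  97  92  95  93  96  93  92  94  95  97  95  92  68  97  99  95 151 151 152 152 153 152 153 154 150 155 155
238  97  93  94  92  94  93  94  94  95  95  95  95  68 101  98  91 151 152 1
[... 1057 characters left out ...]
6  21  29  31 132 151 149 147 151 150 150 152 152 154 152 153 151 151 150  81  32  30  23  26  29
304  24  25  15  28  31  30 149 150 150 150 149 151 150 150 152 153 150 150 152 152 154 147  28  31  12  25  16
310  25  23  28  26  28  25 150 153 150 149 151 150 149 151 149 149 151 149 151 150 150 151  29  26  24  24  19
316  22  25  27  23  28  22 149 150 149 150 149 151 150 148 150 149 150 151 149 150 149 150  27  26  25  20  19
322  15  22  21  23  25 117 148 148 149 148 150 150 148 151 151 149 152 149 149 149 149 150  34  25  20  18  15
328  18  23  24  21  26 147 147 149 148 147 148 149 148 145 150 149 149 147 148 149 148 141  61  26  20  12  16
[[501.89696086 336.76906183  42.        ]]
```

{"fn": "step_arm", "kwargs": {"targets": [[[0.5, 0, -20, 0, 0, 0], [0.5, 0, -43, 0, 0, 0], [0.5, 0, -43, 0, 0, 0], [0.5, 0, -43, 0, 0, 0]]]}}

```text
time: 14.32
tool_pos: [480.7, -170.0, 92.2]
tcp_rot: [-180.0, -0.0, 79.4]
ft_force: [0.3, -0.7, -0.7]
finger_gap: 42.7
grip_force: 0.0
```

{"fn": "step_arm", "kwargs": {"targets": [[[0, 0, 0, 0, 0, 0], [0, 0, 0, 0, 0, 0], [0, 0, 0, 0, 0, 0], [0, 0, 0, 0, 0, 0], [0, 0, 0, 0, 0, 0], [0, 0, 0, 0, 0, 0]]], "fingers": 1}}

```text
time: 14.82
tool_pos: [480.4, -170.2, 93.6]
tcp_rot: [-180.0, 0.0, 79.5]
ft_force: [-9.5, 1.1, 13.1]
finger_gap: 11.4
grip_force: 23.6
```

{"fn": "step_arm", "kwargs": {"targets": [[[-0.7, 0, 1, 0, 0, 0.05], [-0.7, 0, 1, 0, 0, 0.13], [-0.7, 0, 1, 0, 0, 0.21], [-0.7, 0, 1, 0, 0, 0.29], [-0.7, 0, 1, 0, 0, 0.37], [-0.7, 0, 1, 0, 0, 0.45], [-0.7, 0, 1, 0, 0, 0.53], [-0.7, 0, 1, 0, 0, 0.61], [-0.7, 0, 1, 0, 0, 0.69], [-0.7, 0, 1, 0, 0, 0.77], [-0.7, 0, 1, 0, 0, 0.83], [-0.7, 0, 1, 0, 0, 0.855]]]}}

```text
time: 15.82
tool_pos: [480.0, -170.3, 93.6]
tcp_rot: [-180.0, 0.0, 128.6]
ft_force: [-6.0, 0.5, 5.9]
finger_gap: 11.7
grip_force: 22.9
```

{"fn": "step_arm", "kwargs": {"targets": [[[0, 0, 0, 0, 0, 0], [0, 0, 0, 0, 0, 0], [0, 0, 0, 0, 0, 0], [0, 0, 0, 0, 0, 0], [0, 0, 0, 0, 0, 0], [0, 0, 0, 0, 0, 0]]]}}

```text
time: 16.32
tool_pos: [480.0, -170.3, 93.7]
tcp_rot: [-180.0, 0.0, 128.4]
ft_force: [-6.6, 0.0, 6.3]
finger_gap: 11.7
grip_force: 23.1
```

Run:
```python
from plate import *
x=r.sense()
for k in ('time','tool_pos','tcp_rot','ft_force','grip_force','finger_gap'): print(k,x[k])
w=snap('wrist'); t=snap('top'); g=w['img'].mean(2).astype(int)
T=x['tool_pos']; a=np.radians(x['tcp_rot'][2]); U=np.array([np.cos(a),np.sin(a),0]); W=np.array([np.sin(a),-np.cos(a),0])
# frame top edge expected ends if aligned (z80)
print(proj(w,[np.r_[T[:2],80]+33*U,np.r_[T[:2],80]+16*U]).round(0).tolist())
c=proj(w,[np.r_[T[:2],80]+28*U])[0].astype(int)
for y in range(c[1]-30,c[1]+30,5): print(y,' '.join('%3d'%v for v in g[y,c[0]-40:c[0]+40:4]))
d=np.array([502.8,351])-T[:2]; f=x['tcp_rot'][2]-90; los=2*f+10.5
L=np.array([np.cos(np.radians(los)),np.sin(np.radians(los))]); print('facing',f,'los',los,'miss mm',L[0]*d[1]-L[1]*d[0])
```

```text
time 16.3167
tool_pos [ 480.04756047 -170.27785607   93.65776903]
tcp_rot [-1.79985787e+02  4.40796644e-02  1.28367893e+02]
ft_force [-6.6308241   0.02810041  6.29606482]
grip_force 23.09969276189804
finger_gap 11.652274993457537
[[319.0, 190.0], [319.0, 220.0]]
168 100  94  73 103  99  51  42  99 102  91  70  96  98  98 154 154 153 150 156 154
173  85  89  97  96  98  99  63  48  42  40  39  83  91  98 131 153 153 154 154 156
178  78  97 101  99  99 102 100  46  37  36  39  59  52  48  95  96 152 152 153 154
183  46  54  96 101 100  67  49  43  35  34  33  59  48  51  49  47  87  96  97 123
188  94  44  39  93  46  44  48  42  34  33  39  60  46  50  50  48  53  78  98  97
193  99  96  43  38  46  45  39  54  44  43  40  71  74  79  56  51  47  52  96  97
198  89 100  97  45  43  43  73  76  43  43  49  97  69  75  77  58  50  46  52  98
203 100  85  67  46  44  64  71  72  47  45  42  94  73  73  75  71  53  49  52  98
208  96  97  71  45  43  68  69  70  42  41  41  92  74  71  73  74  69  47  48  76
213  96  94  78  48  44  69  71  70  41  43  47  90  75  72  71  73  73  48  50  99
218  91  94  95  42  48  67  71  70  42  42  42  91  73  74  74  71  50  45  48 153
223  96  92  98  65  48  39  72  67  55  56  56  59  57  54 105 105  69  66  65 122
facing 38.36789325903624 los 87.23578651807247 miss mm 2.413134740519812
```

```bash
python3 -c "
from bench import r
print(r.hand_in())"
```

```text
the job is handed in; nothing more can be done
None
```

I handed the job in at about 16 s: the three blocks measured within about 3 mm of their lane places at the rail, and the gripper is holding the mirror still at about 0.85 rad with roughly 23 N, so the camera's line of sight passes about 2 mm from the marker by my estimate; the hand-in gave no verdict.

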